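Hold the curing-box hood at its balance point while its stay is renewed

TASK

The lid stay is off the resin curing box, so its hood falls shut or over backwards by itself, and I need you to hold it while I fit the new one. Lift the scraper hanging on the hood's handle bar up and off, stand it blade down in the metal tool pot and let go of it, then take the bar in the gripper and swing the hood up to the point where it balances over its hinge, never letting it drop or go over backwards. Finish there, still gripping the bar and keeping the hood still at its balance point, with everything else on the table left where it is.

Things in the scene. Friction and masses are not known exactly. Their poses are not given: they have to be found in the camera images.
- curing_box: Curing box, fixed to the table: grey base 180 deep (x) x 260 wide (y) x 100 mm high, display and dial on its front, white hood with an amber window in its top, hinged along the top rear edge of the base. Origin: centre of the underside; own -x is the front (towards the robot, turned up to 0.3 rad), +x the rear, z up.
- hood (a joint): Hood angle about its rear hinge, rad: 0 = shut, grows as its front swings up and back, stop at 1.95. Hood 180 x 260 x 80 mm, about 0.75 kg, nearly frictionless hinge, no stay: below 1.05 it falls shut, above it falls over backwards. It balances at 1.05 (swung 60 degrees from shut: its top window tilted 60 degrees from level), its centre of mass then straight above the hinge.
- hood_hinge (a point): Middle of the hinge axis of the hood, 90 mm behind the middle of the box (its local +x), 102 mm above the table; the axis runs along the box's y. Shut, the hood's centre of mass lies 96 mm in front of this axis and 55 mm above it. Lifting the shut hood by the bar takes about 3 N.
- handle (a point): Handle bar of the hood (hood_c0): round steel, 10 mm diameter, 200 mm long along the box's y, on a post 8 mm in from each end; 40 mm free between bar and hood front. Origin: middle of the bar, axes turn with the hood (shut: as the box's). Shut: 225 mm in front of the hinge axis and 55 mm above it, 25 mm below the hood's top. The bar can turn between the fingers as the hood swings.
- scraper: Steel scraper, 152 mm, 0.09 kg, hung by its crook over the bar within 65 mm of the bar's middle. Origin: underside of the crook's top, on the bar; z up along the tool, x as the box's (rear). Crook: strap 16 mm wide (y), 21 mm outside across x, 14 inside; its free rear end reaches 20 mm below the origin: lift over 20 mm, then move to the box's front. Black grip 13 x 21 mm, 54 to 106 mm below the origin.
- scraper_edge (a point): Middle of the scraper's blade edge, 148 mm below its origin along its own z. The blade is 46 mm wide (y) and 3 mm thick. Between crook and grip, 40 mm below the origin, the front leg of the crook bends back to the middle line.
- pot: Open round tool pot of plain metal, empty, 84 mm outside diameter, 76 mm inside at the mouth, 72 mm at the floor, 95 mm high, floor 6 mm thick, about 0.45 kg, loose on the table to the left or the right of the box. Origin at the centre of its underside, z up.
- bin: Low square grey plastic tray for scrap, 110 x 110 x 50 mm, on the other side of the box from the pot. Not used.
- resin_bottle: Black bottle, 68 mm diameter, 165 mm high, standing. Origin at the centre of its underside. Not used.
- spool: Small filament spool lying flat, 110 mm diameter, 40 mm high. Not used.
- stay: New gas stay, a strut 188 mm long and 14 mm thick, lying on the table. Not used.
- screwdriver: Screwdriver lying on the table. Not used.
- cutters: Black flush cutters lying on the table, 150 mm long. Not used.
- coin: Orange printed coin lying flat, 42 mm diameter, 6 mm thick. Not used.
Things that resemble listed ones, but are neither listed nor needed, are in the scene too. Several things look just like the pot: the one meant starts nearest to the robot's base. Of the things shaped like the scraper, the steel one is meant.

How it is judged:
By the outcome, as a careful person would: the job done as asked, in the order asked, and still so for the second after the job is handed in, while the arm keeps its last pose, push and grip.
It also fails if it takes over 67 s, if anything falls off the work surface, if the arm or the gripper's body presses on something with over 40 N, if the wrist force passes 120 N, or if a joint passes its speed limit or range.

ROBOT

A 6-joint arm with a two-finger parallel gripper is mounted at the origin on the work surface. World frame = base frame: x ahead of the robot, y to its left, z up, the work surface at z = 0. Lengths are in m, angles in degrees, forces in N, time in s.
With the tool pointing down it reaches from about 0.325 to 0.85 m from the base axis. Payload 15.5 kg.
Tool frame: the origin (TCP) lies midway between the tips of the shut fingers; the grasp point (between the pads) lies 19 mm behind it; y points along the fingers, x is the direction in which the jaws open and shut, and the axes are right-handed (so a half turn about y gives the same grasp; the last joint's range is limited). The gripper opens to 91 mm and grips with 3 to 60 N. Pads are 32 mm wide; open, the fingers measure 118 mm over their backs; the gripper's body (76 mm by 178 mm) begins 60 mm behind the grasp point.
Start: joints at [65.117, 28.281, 77.091, -0, 74.628, -5.472], TCP at [0.208, 0.589, 0.214] pointing down, gripper open.
Joint ranges: [-166.48, 166.48], [-47.26, 123.95], [12.59, 153.08], [-70.14, 250.14], [6.76, 159.57], [-176.63, 176.63]. Speed limits (degrees/s): [108.29, 108.29, 147.25, 172.46, 172.46, 172.46].

INTERFACE

Orientations are given as a 3x3 rotation matrix whose columns are the frame's x, y, z axes.
In Python, from bench import ctrl gives the robot as it stands. The module is installed in compiled form; this text tells all that it offers. Calls block until the motion is done:
- ctrl.goto(position, orientation): joint-space move of the TCP to a pose.
- ctrl.move_l(position, vel=0.15, ori=None, contact_N=None): straight line of the TCP; ori=None keeps the orientation; vel is the mean speed in m/s. With contact_N (N) it stops when the force on the tool has changed by that much, and returns True; else False.
- ctrl.movej(angles): joint-space move.
- ctrl.command_gripper(opening): opening from 0.0 (shut) to 1.0 (fully open); the grip force is fixed at half the most; returns when the fingers have stopped.
- ctrl.sleep(seconds).
- ctrl.ik(position, orientation): joint angles nearest the present ones, or None.
- ctrl.read_camera(name): name is "side" or "top"; returns the picture (384x512x3 uint8, blue, green, red); there is no depth.
- ctrl.camera_params(name): a dict with "fx", "fy", "cx", "cy" (pixels), "D" ([k1, k2, p1, p2, k3] as OpenCV has them; the pictures are not rectified), "pose" (4x4, takes a point from camera to world coordinates). Camera axes: x right, y up, looking along -z (the intrinsics and any distortion apply to the point x, -y, -z); pixel columns grow to the right and rows downward; lengths in m; the calibration is good to about 2 mm. A picture is of the moment at which its call begins. camera_params takes no time and is no camera call.
A pose or a line that the arm cannot do raises ctrl.MotionError and nothing moves.
- ctrl.sign_off(): hands the job in, once; it reports no verdict.
Readings, each from a call of its own:
- ctrl.current_t(): time.
- ctrl.current_q(): joint angles.
- ctrl.current_dq(): joint speeds.
- ctrl.current_effort(): joint torques, N m.
- ctrl.current_tool_pos(): TCP position.
- ctrl.current_eef_rot(): TCP orientation.
- ctrl.current_contact_force(): force on the tool from outside, world axes, zero at the start.
- ctrl.current_wrist_torque(): the same for the moment, N m.
- ctrl.current_grip_width(): opening from 0.0 (shut) to 1.0 (fully open).
Only numpy, scipy, OpenCV 4.12 (cv2) and the standard library are available. Lean on these libraries where they do the work, as an engineer would, in place of code of your own. Each camera call takes 0.05 s, during which the arm holds its last target.

## Working session

There is one attempt and no reset: what is moved stays moved. The work goes in short steps, each a Python script; the robot and the scene stay as the last script left them, time stands still between calls to the robot, and variables do not carry over. Pictures are saved under pics/ and viewed, and the job is handed in when it is done.

```bash
mkdir -p pics; python3 - <<'E'
from bench import ctrl
import cv2,numpy as np
for n in("top","side"):
    im=ctrl.read_camera(n); cv2.imwrite(f"pics/{n}0.png",im)
    p=ctrl.camera_params(n); print(n,p["fx"],p["fy"],p["cx"],p["cy"],p["D"]);print(np.round(p["pose"],4))
print(ctrl.current_t(),ctrl.current_eef_rot())
E
```

```text
top 484.77505811822 484.77505811822 257.6100591578934 195.9806545562874 [-0.1946143  0.         0.         0.         0.       ]
[[ 1.5600e-02  9.8920e-01 -1.4580e-01  2.5140e-01]
 [-9.9990e-01  1.5700e-02  1.0000e-04  9.3000e-03]
 [ 2.4000e-03  1.4580e-01  9.8930e-01  1.5626e+00]
 [ 0.0000e+00  0.0000e+00  0.0000e+00  1.0000e+00]]
side 354.41285514815166 354.41285514815166 257.6353704908344 196.84969957785603 [-0.06897706  0.          0.          0.          0.        ]
[[ 0.986   0.1265 -0.1087  0.3571]
 [-0.1664  0.7036 -0.6908 -0.885 ]
 [-0.0109  0.6992  0.7148  0.9936]
 [ 0.      0.      0.      1.    ]]
0.1 [[ 3.32360386e-01 -4.70761724e-04 -9.43152348e-01]
 [ 9.43151915e-01 -9.14992190e-04  3.32360690e-01]
 [-1.01943972e-03 -9.99999471e-01  1.39892664e-04]]
```

```bash
sleep 4; ls pics
```

```text
side0.png
top0.png
```

View pics/top0.png

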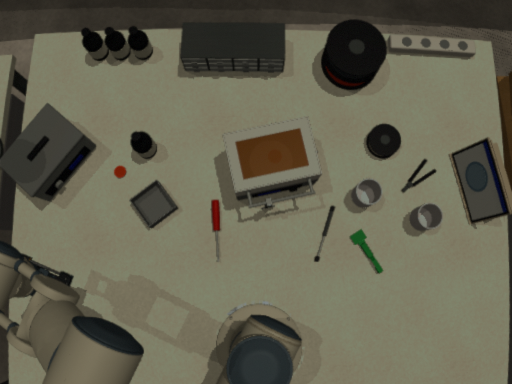

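View pics/side0.png

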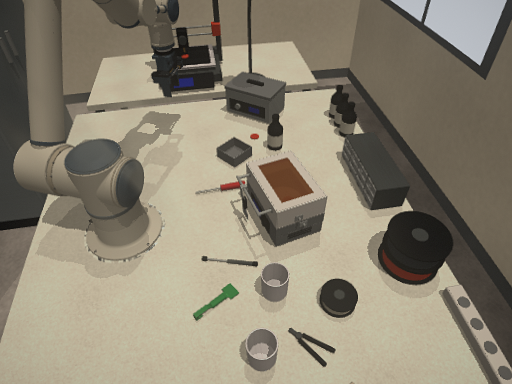

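Seen in the top view: the box is around (272,160), with its bar along (240,208)–(315,190). Candidates to sort out:
- **Pot:** cups at (368,194) and (427,217).
- **Scraper:** steel tool on the bar near (268,205), and a green one lying at (366,250).

Next I'll crop in on these and measure them.

```bash
cat > h.py <<'E'
import cv2,numpy as np
from bench import ctrl
def ray(n,uv):
    p=ctrl.camera_params(n);K=np.array([[p["fx"],0,p["cx"]],[0,p["fy"],p["cy"]],[0,0,1]])
    x,y=cv2.undistortPoints(np.array([[uv]],float),K,np.array(p["D"]))[0,0]
    T=np.array(p["pose"]);d=T[:3,:3]@np.array([x,-y,-1.]);return T[:3,3],d/np.linalg.norm(d)
def onz(n,uv,z):
    o,d=ray(n,uv);return o+d*(z-o[2])/d[2]
def tri(a,b):
    o1,d1=ray("top",a);o2,d2=ray("side",b)
    A=np.stack([d1,-d2],1);s,_,_,_=np.linalg.lstsq(A,o2-o1,rcond=None)
    p,q=o1+s[0]*d1,o2+s[1]*d2;return (p+q)/2,np.linalg.norm(p-q)
def proj(n,P):
    p=ctrl.camera_params(n);K=np.array([[p["fx"],0,p["cx"]],[0,p["fy"],p["cy"]],[0,0,1]])
    T=np.linalg.inv(np.array(p["pose"]));F=np.diag([1,-1,-1.])
    P=np.atleast_2d(P)@T[:3,:3].T+T[:3,3]
    return cv2.projectPoints((P@F)[:,None],np.zeros(3),np.zeros(3),K,np.array(p["D"]))[0][:,0]
def crop(im,u0,v0,u1,v1,k): return cv2.resize(im[v0:v1,u0:u1],None,fx=k,fy=k,interpolation=cv2.INTER_CUBIC)
E
python3 - <<'E'
from h import *
t=cv2.imread("pics/top0.png");s=cv2.imread("pics/side0.png")
cv2.imwrite("pics/ct.png",crop(t,215,110,335,220,6)); cv2.imwrite("pics/cs.png",crop(s,225,140,335,250,5))
cv2.imwrite("pics/cp.png",np.hstack([crop(t,340,165,450,245,4),crop(s,240,250,320,330,4)]))
for uv in((368,194),(427,217)):
    P=onz("top",uv,.05);print(P,np.hypot(*P[:2]))
E
```

```text
[ 0.48627897 -0.34293662  0.05      ] 0.5950401398918218
[ 0.41460124 -0.53694575  0.05      ] 0.6783840579434912
```

```bash
sleep 3
```

```text
(no output)
```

View pics/ct.png

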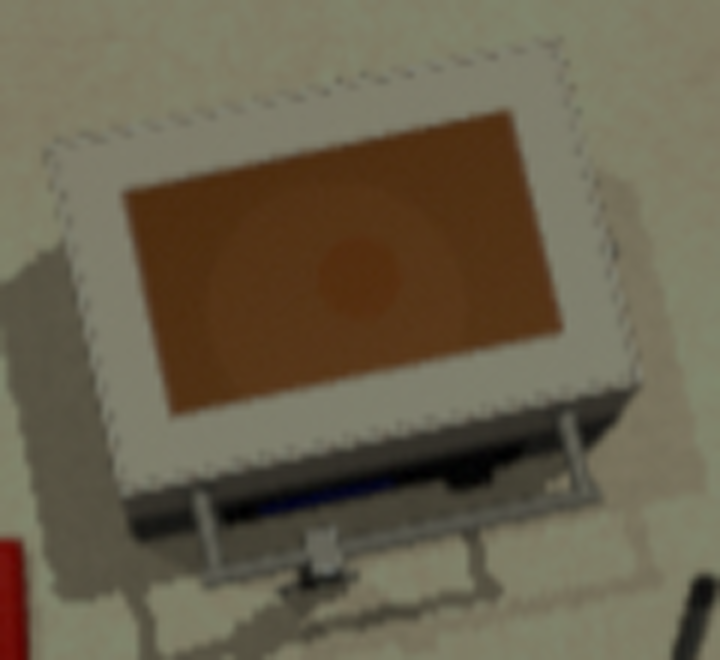

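View pics/cs.png

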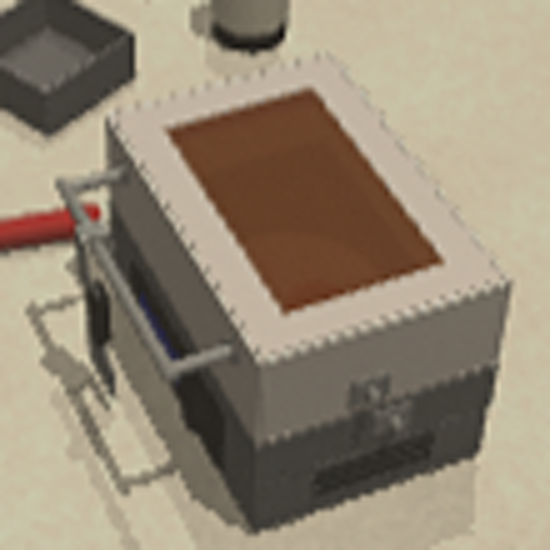

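View pics/cp.png

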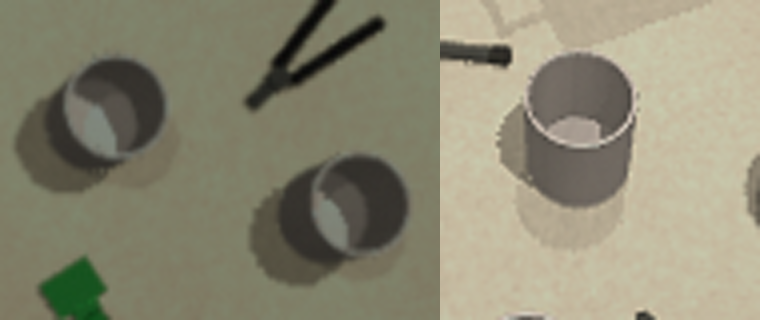

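The nearer pot is the cup at top (368,194), 0.595 m from the base against 0.678 m for the other. The steel scraper is the one hung on the bar at top (269,202). The green one is a decoy.

```bash
python3 - <<'E'
from h import *
t=cv2.imread("pics/top0.png")
f=lambda u0,v0,k,c:(u0+(c[0]+.5)/k-.5,v0+(c[1]+.5)/k-.5)
C=np.array([onz("top",f(215,110,6,c),.182) for c in((48,145),(560,42),(635,385),(120,497))])
print("hood corners\n",C.round(4),C.mean(0))
e=lambda v:np.degrees(np.arctan2(v[1],v[0]))
print("yaw",e(C[0]-C[3]),e(C[1]-C[2]),e(C[0]-C[1])-90,e(C[3]-C[2])-90,[np.linalg.norm(C[i]-C[i-1]) for i in range(4)])
hsv=cv2.cvtColor(t,cv2.COLOR_BGR2HSV)
m=cv2.inRange(hsv,(5,120,50),(20,255,255));m[:, :215]=0;m[:,335:]=0;m[:100]=0;m[200:]=0
c=max(cv2.findContours(m,0,1)[0],key=cv2.contourArea)
W=np.array([onz("top",p[0].astype(float),.182)[:2] for p in c],np.float32)
print("amber",cv2.minAreaRect(W))
B=np.array([tri(f(215,110,6,a),f(225,140,5,b))[0] for a,b in(((207,580),(66,182)),((597,493),(172,370)))])
print("bar tri",B.round(4),e(B[0]-B[1])-90)
Bz=np.array([onz("top",f(215,110,6,a),.157) for a in((207,578),(597,493))]);print("bar z",Bz,Bz.mean(0),e(Bz[0]-Bz[1])-90,np.linalg.norm(Bz[0]-Bz[1]))
Bs=np.array([onz("side",f(225,140,5,a),.157) for a in((66,182),(172,370))]);print("bar side",Bs,Bs.mean(0),e(Bs[0]-Bs[1])-90)
print("crook top",onz("top",f(215,110,6,(323,548)),.16), onz("side",f(225,140,5,(95,228)),.16))
print("pot top",onz("top",f(340,165,4,(115,106)),.095),"side",onz("side",f(240,250,4,(579-440,99)),.095))
E
```

```text
hood corners
 [[ 0.6385  0.1152  0.182 ]
 [ 0.6958 -0.1367  0.182 ]
 [ 0.5231 -0.1726  0.182 ]
 [ 0.4642  0.0757  0.182 ]] [ 0.58040609 -0.02960998  0.182     ]
yaw 12.77802571314395 11.739901010084461 12.812450391866363 13.359947920793644 [np.float64(0.1787762689234917), np.float64(0.2583542643875304), np.float64(0.1763688442918023), np.float64(0.25517198030360533)]
amber ((0.5821748375892639, -0.0297788605093956), (0.1127597987651825, 0.1928132325410843), 13.489185333251953)
bar tri [[ 0.43    0.0336  0.1595]
 [ 0.474  -0.1561  0.1636]] 13.045020905376973
bar z [[ 0.42878137  0.03358757  0.157     ]
 [ 0.47375255 -0.15687281  0.157     ]] [ 0.45126696 -0.06164262  0.157     ] 13.285258209372813 0.19569763029380524
bar side [[ 0.43281297  0.03680723  0.157     ]
 [ 0.47621626 -0.15012218  0.157     ]] [ 0.45451461 -0.05665747  0.157     ] 13.07192422200687
crook top [ 0.44401318 -0.02265599  0.16      ] [ 0.44605283 -0.0161941   0.16      ]
pot top [ 0.48832491 -0.33381423  0.095     ] side [ 0.48910617 -0.33834671  0.095     ]
```

```bash
cat >> h.py <<'E'
YAW=np.radians(13.2)
def rz(a): return np.array([[np.cos(a),-np.sin(a),0],[np.sin(a),np.cos(a),0],[0,0,1]])
ex,ey=rz(YAW)[:,0],rz(YAW)[:,1]
HINGE=np.array([.581,-.0295,.102])+.09*ex
BAR=HINGE-.225*ex+np.array([0,0,.055])
POT=np.array([.4887,-.336,0])
SCR=BAR+.040*ey+np.array([0,0,.005])
def R_side(az,th,s=1):  # jaws horizontal; approach az, tilted th below level
    x=s*rz(az)[:,1]; y=np.cos(th)*rz(az)[:,0]-np.sin(th)*np.array([0,0,1]);return np.stack([x,y,np.cross(x,y)],1)
def R_vert(az,th,s=1):
    z=s*rz(az)[:,1]; y=np.cos(th)*rz(az)[:,0]-np.sin(th)*np.array([0,0,1]);x=np.cross(y,z);return np.stack([x,y,z],1)
def tcp(g,R): return g+.019*R[:,1]
def barpos(phi,r=.2316):
    a=np.arctan2(55,225)+phi; return HINGE+r*(-np.cos(a)*ex+np.sin(a)*np.array([0,0,1]))
E
python3 - <<'E'
from h import *
s=cv2.imread("pics/side0.png"); t=cv2.imread("pics/top0.png")
cv2.imwrite("pics/g.png",crop(s,110,0,260,120,5))
print(BAR,SCR,HINGE)
r=np.radians
for th in(30,40,50):
  for sg in(1,-1):
    for nm,g,az in(("scr",SCR-[0,0,.066],YAW),("scrback",SCR-[0,0,.066]-.15*ex,YAW),("scrup",SCR+[0,0,.09]-.06*ex,YAW),("pot",POT+[0,0,.09],r(-34)),("pothi",POT+[0,0,.25],r(-34))):
        R=R_side(az,r(th),sg);q=ctrl.ik(tcp(g,R),R);print(th,sg,nm,None if q is None else np.round(q,0))
for th in(0,20,40,60):
  for sg in(1,-1):
    for ph in(0,30,60):
        R=R_vert(YAW,r(th),sg);q=ctrl.ik(tcp(barpos(r(ph)),R),R);print("bar",th,sg,ph,None if q is None else np.round(q,0))
E
```

```text
[ 0.44956685 -0.06032737  0.157     ] [ 0.44043281 -0.02138421  0.162     ] [ 0.6686221  -0.00894842  0.102     ]
30 1 scr None
30 1 scrback None
30 1 scrup None
30 1 pot [-46.  53. 136. 169.  69.  88.]
30 1 pothi [-46.  22. 130. 160.  33. 101.]
30 -1 scr None
30 -1 scrback None
30 -1 scrup None
30 -1 pot [-46.  53. 136. 169.  69. -92.]
30 -1 pothi [-46.  22. 130. 160.  33. -79.]
40 1 scr None
40 1 scrback None
40 1 scrup [-57.   4. 143.  80.  47. 135.]
40 1 pot [-45.  42. 131. 167.  43.  92.]
40 1 pothi [-45.  16. 122. 133.  12. 130.]
40 -1 scr None
40 -1 scrback None
40 -1 scrup [-57.   4. 143.  80.  47. -45.]
40 -1 pot [-45.  42. 131. 167.  43. -88.]
40 -1 pothi [-45.  16. 122. 133.  12. -50.]
50 1 scr [-31.  37. 144. 136.  41.  89.]
50 1 scrback None
50 1 scrup [-44.  -2. 134.  58.  39. 169.]
50 1 pot [-44.  35. 123. 160.  19. 101.]
50 1 pothi [ -44.   14.  114.   27.   14. -124.]
50 -1 scr [-31.  37. 144. 136.  41. -91.]
50 -1 scrback None
50 -1 scrup [-44.  -2. 134.  58.  39. -11.]
50 -1 pot [-44.  35. 123. 160.  19. -79.]
50 -1 pothi [-44.  14. 114.  27.  14.  56.]
bar 0 1 0 N
[... 177 characters left out ...]
]
bar 20 1 60 [ -29.   19.  127.  122.   47. -149.]
bar 20 -1 0 None
bar 20 -1 30 [-45.  31. 144. 119.  67.   5.]
bar 20 -1 60 [-29.  19. 127. 122.  47.  31.]
bar 40 1 0 [ -45.   32.  144.  118.   48. -175.]
bar 40 1 30 [ -35.   10.  129.   86.   35. -121.]
bar 40 1 60 [-22.  10. 113.  65.  29. -87.]
bar 40 -1 0 [-45.  32. 144. 118.  48.   5.]
bar 40 -1 30 [-35.  10. 129.  86.  35.  59.]
bar 40 -1 60 [-22.  10. 113.  65.  29.  93.]
bar 60 1 0 [-30.  17. 128.  59.  24. -97.]
bar 60 1 30 [-24.   7. 113.  29.  38. -56.]
bar 60 1 60 [-16.  11.  97.  19.  47. -39.]
bar 60 -1 0 [-30.  17. 128.  59.  24.  83.]
bar 60 -1 30 [-24.   7. 113.  29.  38. 124.]
bar 60 -1 60 [-16.  11.  97.  19.  47. 141.]
```

```bash
sleep 4
```

```text
(no output)
```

View pics/g.png

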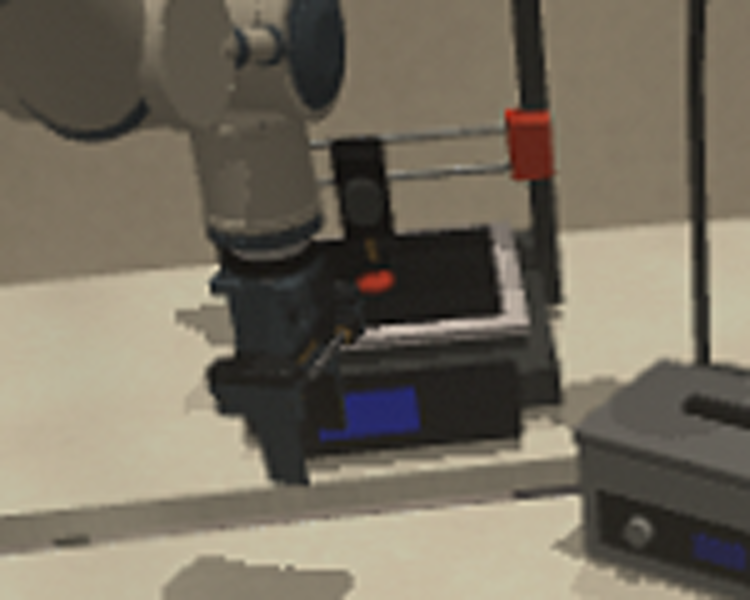

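```bash
python3 - <<'E'
from h import *
r=np.radians
def sh(nm,g,R,o=.012):
    q=ctrl.ik(g+o*R[:,1],R); print(nm,None if q is None else np.round(q,1).tolist())
Z=np.array([0,0,1.])
for th in(47,50,53):
  for sg in (1,-1):
    R=R_side(YAW,r(th),sg);G=SCR-.062*Z;d=R[:,1];print(th,sg)
    for nm,g in(("g",G),("b30",G-.03*d),("b60",G-.06*d),("b100",G-.1*d),("b150",G-.15*d),("b200",G-.2*d),("lift",G+.035*Z),("lift60",G+.06*Z),("fwd",G+.035*Z-.04*ex),("fwd60",G+.06*Z-.04*ex),("fwdhi",G+.15*Z-.04*ex),("lefthi",G+.2*Z+.1*ey)): sh(nm,g,R)
    for az in(-20,-34,-50,-60):
        R=R_side(r(az),r(th),sg)
        for z in(.095,.15,.21): sh(f"pot{az} {z}",POT+z*Z,R)
E
```

```text
47 1
g [-34.4, 39.3, 147.0, 136.9, 47.4, 83.7]
b30 [-38.7, 34.2, 148.3, 130.2, 44.6, 87.2]
b60 [-43.6, 28.0, 148.8, 120.2, 41.3, 94.0]
b100 [-51.5, 18.2, 148.1, 100.1, 38.8, 110.0]
b150 [-63.8, 4.9, 145.5, 71.1, 44.6, 133.3]
b200 [-78.9, -6.9, 141.5, 51.7, 60.3, 145.1]
lift [-34.4, 28.6, 143.9, 125.6, 38.3, 98.9]
lift60 [-34.4, 21.7, 141.5, 114.4, 33.6, 112.7]
fwd [-43.4, 31.4, 149.8, 124.5, 43.7, 88.5]
fwd60 [-43.4, 22.2, 146.6, 111.7, 37.8, 105.4]
fwdhi [-43.4, -0.5, 135.2, 65.8, 38.6, 161.9]
lefthi [-11.2, -8.4, 129.1, 42.2, 24.8, -147.8]
pot-20 0.095 [-52.7, 35.0, 124.3, 127.1, 27.5, 114.4]
pot-20 0.15 [-52.7, 26.9, 121.9, 106.9, 22.6, 136.6]
pot-20 0.21 [-52.7, 18.9, 118.3, 78.3, 22.1, 167.4]
pot-34 0.095 [-44.3, 34.9, 126.0, 162.8, 24.4, 98.2]
pot-34 0.15 [-44.3, 26.4, 123.6, 150.4, 14.3, 111.3]
pot-34 0.21 [-44.3, 18.2, 119.8, 94.2, 7.1, 168.2]
pot-50 0.095 [-34.1, 35.0, 124.1, 207.9, 23.5, 75.8]
pot-50 0.15 [-34.1, 26.9, 121.7, 226.1, 15.0, 56.6]
pot-50 0.21 None
pot-60 0.095 [-28.5, 35.3, 121.0, 236.2, 25.4, 60.7]
pot-60 0.15 None
pot-60 0.21 None
47 -1
g [-34.4, 39.3, 147.0
[... 4663 characters left out ...]
.8, 136.0, 94.0, 24.2, -40.8]
fwd [-37.0, 22.3, 143.3, 110.8, 29.6, -67.3]
fwd60 [-37.0, 15.6, 140.6, 93.8, 27.6, -48.0]
fwdhi [-37.0, -2.0, 130.3, 50.1, 37.1, 2.6]
lefthi [-8.1, -7.8, 124.0, 25.0, 31.1, 50.9]
pot-20 0.095 [-50.5, 32.1, 119.9, 105.3, 18.5, -41.4]
pot-20 0.15 [-50.5, 24.9, 117.3, 75.3, 18.4, -9.8]
pot-20 0.21 [-50.5, 17.9, 113.5, 50.0, 23.5, 17.2]
pot-34 0.095 [-43.6, 31.9, 121.3, 149.3, 11.4, -67.5]
pot-34 0.15 None
pot-34 0.21 [-43.6, 17.2, 114.8, 27.0, 12.8, 55.9]
pot-50 0.095 [-35.2, 32.2, 119.7, 228.2, 11.9, -125.7]
pot-50 0.15 None
pot-50 0.21 [-35.2, 17.9, 113.4, -35.4, 15.4, 136.4]
pot-60 0.095 None
pot-60 0.15 None
pot-60 0.21 [-30.5, 19.2, 111.1, -47.5, 23.7, 159.3]
```

```bash
python3 - <<'E'
from h import *
r=np.radians
R=R_side(YAW,r(50),-1);Z=np.array([0,0,1.]);G=SCR-.062*Z;d=R[:,1]
qb=ctrl.ik(G-.15*d+.012*d,R)
q0=ctrl.current_q()
ctrl.movej([60,-5,130,20,60,-15]); print(ctrl.current_t(),ctrl.current_tool_pos())
ctrl.movej([0,-2,138,50,50,-25]); print(ctrl.current_t(),ctrl.current_tool_pos())
ctrl.goto(G-.15*d+.012*d,R); print(ctrl.current_t(),ctrl.current_q(),ctrl.current_tool_pos())
ctrl.move_l(G-.075*d+.012*d,.15);print(ctrl.current_t(),ctrl.current_tool_pos(),ctrl.current_contact_force())
for n in("top","side"): cv2.imwrite(f"pics/{n}1.png",ctrl.read_camera(n))
t=cv2.imread("pics/top1.png");s=cv2.imread("pics/side1.png")
cv2.imwrite("pics/m1.png",np.hstack([crop(t,200,110,330,260,3),crop(s,190,130,320,280,3)]))
E
```

```text
1.7167 [-0.05385623  0.23473288  0.19811322]
3.25 [0.19349931 0.26675567 0.2108917 ]
4.7 [-56.38739806   1.22223435 141.55245291  64.62189824  41.85764509
 -31.72183457] [ 0.35401436 -0.0408382   0.2056931 ]
5.4833 [ 0.40079366 -0.02995078  0.14832695] [-0.32277443 -0.28589696  0.19411381]
```

```bash
sleep 6
```

```text
(no output)
```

View pics/m1.png

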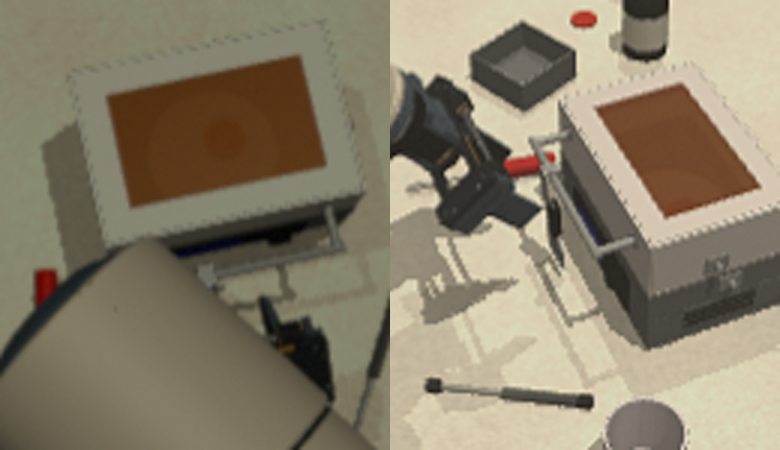

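The gripper is in front of the scraper, with the scraper hanging at about side pixel (244,205) and nothing touched. I'll advance with a contact stop and close.

```bash
python3 - <<'E'
from h import *
r=np.radians
R=R_side(YAW,r(50),-1);Z=np.array([0,0,1.]);G=SCR-.062*Z;d=R[:,1]
print(ctrl.move_l(G+.012*d,.08,contact_N=4),ctrl.current_tool_pos(),G+.012*d,ctrl.current_contact_force())
ctrl.command_gripper(0.0);print(ctrl.current_grip_width(),ctrl.current_contact_force(),ctrl.current_t())
for n in("top","side"): cv2.imwrite(f"pics/{n}2.png",ctrl.read_camera(n))
t=cv2.imread("pics/top2.png");s=cv2.imread("pics/side2.png")
cv2.imwrite("pics/m2.png",np.hstack([crop(t,200,110,330,260,3),crop(s,190,130,320,280,3)]))
E
```

```text
False [ 0.44776419 -0.01973122  0.09119024] [ 0.44794247 -0.01962284  0.09080747] [-0.20440644 -0.07489494 -0.14139366]
0.227453676275749 [ 0.66120417 -0.18004745 -0.36166882] 7.75
```

```bash
sleep 5
```

```text
(no output)
```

View pics/m2.png

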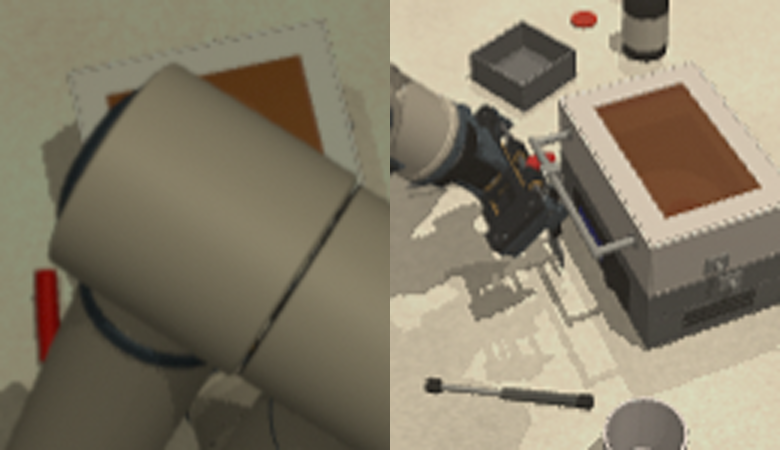

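The jaws stopped at 20.7 mm, which matches the 21 mm grip. Next I lift, then move forward.

```bash
python3 - <<'E'
from h import *
r=np.radians
p=ctrl.current_tool_pos();Z=np.array([0,0,1.])
print(ctrl.move_l(p+.036*Z,.08,contact_N=6),ctrl.current_tool_pos()-p,ctrl.current_contact_force())
p2=ctrl.current_tool_pos()
print(ctrl.move_l(p2-.045*ex,.08,contact_N=6),ctrl.current_tool_pos()-p2,ctrl.current_contact_force(),ctrl.current_grip_width(),ctrl.current_t())
for n in("side",): cv2.imwrite(f"pics/{n}3.png",ctrl.read_camera(n))
s=cv2.imread("pics/side3.png")
cv2.imwrite("pics/m3.png",crop(s,190,130,320,280,4))
E
```

```text
False [-5.72105456e-04  1.28572378e-05  3.57415286e-02] [-4.95483827 -3.10167999 -1.79614764]
True [-0.00232907 -0.00060113 -0.00067185] [-4.00477392  0.72864433 -2.00283448] 0.2295145451601694 8.6583
```

```bash
sleep 4
```

```text
(no output)
```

View pics/m3.png

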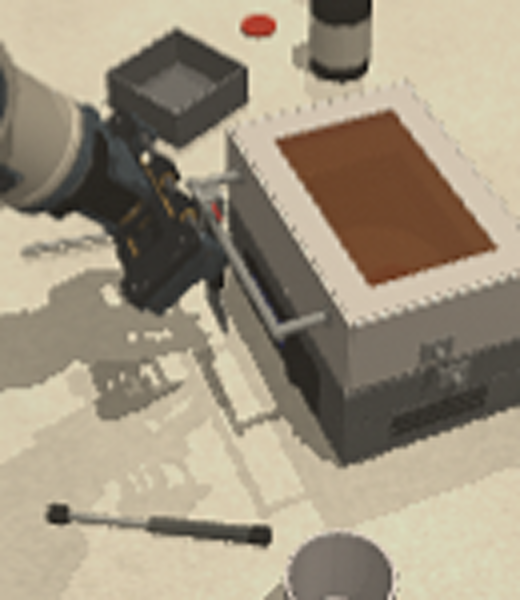

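Contact with about 5 N on the hand. As the tool rises, the sloping finger edges come up under the bar, so the hood may be raised a few mm. The crook end is still about 4–6 mm above the bar top. I'll pull forward slowly so the bar settles along the finger edge instead of dropping.

```bash
python3 - <<'E'
from h import *
for i in range(5):
    p=ctrl.current_tool_pos()
    c=ctrl.move_l(p-.004*ex,.02,contact_N=6); print(c,((ctrl.current_tool_pos()-p)*1e3).round(1),ctrl.current_contact_force().round(2),ctrl.current_t())
    if c: break
s=ctrl.read_camera("side");cv2.imwrite("pics/side4.png",s)
cv2.imwrite("pics/m4.png",crop(s,190,130,320,280,4))
E
```

```text
False [-4.2 -0.8 -0.2] [-4.07  1.05 -3.92] 9.0917
False [-3.7 -1.1  0.2] [ 1.18  0.65 -1.24] 9.4583
False [-4. -1.  0.] [-0.9  -0.66 -1.11] 9.8
False [-4. -1. -0.] [-0.24  0.05 -0.45] 10.1583
False [-4. -1. -0.] [ 0.18 -0.29 -0.61] 10.5167
```

```bash
sleep 4
```

```text
(no output)
```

View pics/m4.png

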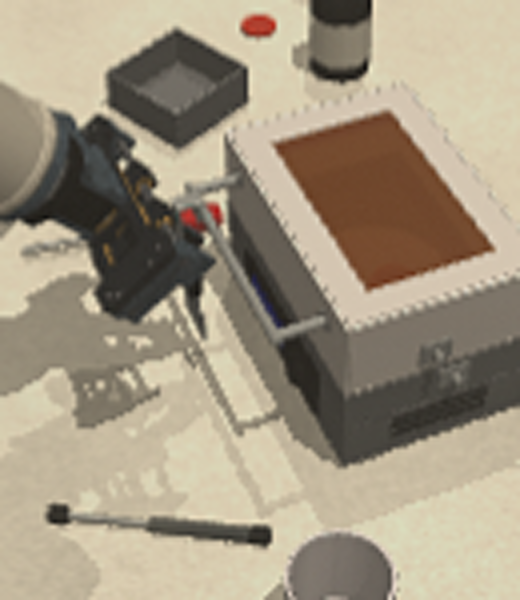

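The crook is clear of the bar, the hood is shut and the load reads about the scraper's weight. Next, to the pot.

```bash
python3 - <<'E'
from h import *
r=np.radians;Z=np.array([0,0,1.])
p=ctrl.current_tool_pos()
print(ctrl.move_l(p-.025*ex,.1,contact_N=8))
ctrl.move_l(ctrl.current_tool_pos()+.08*Z,.15)
R=R_side(r(-20),r(50),-1)
ctrl.goto(POT+.225*Z+.012*R[:,1],R);print(ctrl.current_t(),ctrl.current_tool_pos(),ctrl.current_contact_force(),ctrl.current_grip_width())
for n in("top","side"): cv2.imwrite(f"pics/{n}5.png",ctrl.read_camera(n))
t=cv2.imread("pics/top5.png");s=cv2.imread("pics/side5.png")
cv2.imwrite("pics/m5.png",np.hstack([crop(t,300,130,430,280,3),crop(s,210,180,340,330,3)]))
E
```

```text
False
13.2 [ 0.49553589 -0.33742572  0.21522914] [ 0.38905406 -0.41132457 -0.51607515] 0.22803354938697204
```

```bash
sleep 4
```

```text
(no output)
```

View pics/m5.png

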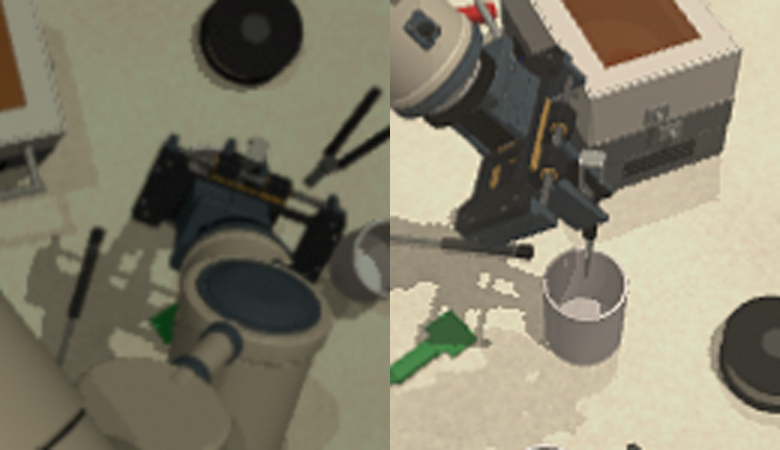

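```bash
python3 - <<'E'
from h import *
print(proj("side",[POT+[0,0,.139],POT+[0,0,.287],POT+[0,0,.095]]),proj("top",[POT+[0,0,.287],POT+[0,0,.095]]))
print(onz("side",(275.7,271.7),.139),onz("side",(210+(592-390)/3,180+153/3),.287),onz("top",(300+258/3,130+145/3),.29))
s=cv2.imread("pics/side5.png");cv2.imwrite("pics/m6.png",crop(s,240,200,320,320,5))
E
```

```text
[[274.43796639 265.35044998]
 [275.81363087 232.7794959 ]
 [274.08082724 273.71631761]] [[385.10233642 179.99447085]
 [369.06309948 191.0172071 ]]
[ 0.48801461 -0.35724157  0.139     ] [ 0.49367534 -0.33101766  0.287     ] [ 0.49276608 -0.33781543  0.29      ]
```

```bash
sleep 3
```

```text
(no output)
```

View pics/m6.png

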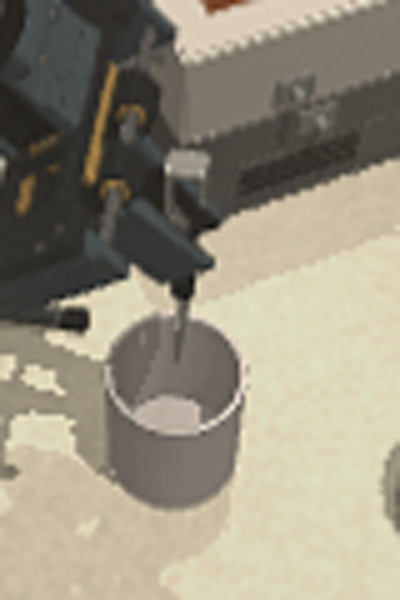

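The scraper hangs upright. The near blade corner at side (275,272) and the mouth centre at (275,275) agree with the projections to within 1–3 mm, so it's centred on the pot. Lowering until it touches, then releasing.

```bash
python3 - <<'E'
from h import *
r=np.radians;Z=np.array([0,0,1.])
R=R_side(r(-20),r(50),-1);T=POT+.012*R[:,1]
print(ctrl.move_l(T+.105*Z,.12,contact_N=5),ctrl.current_t())
print(ctrl.move_l(T+.088*Z,.03,contact_N=2.5),ctrl.current_tool_pos()-T,ctrl.current_contact_force(),ctrl.current_t())
s=ctrl.read_camera("side");cv2.imwrite("pics/m7.png",crop(s,220,190,330,320,4))
E
```

```text
False 14.45
True [ 0.00048775 -0.00015401  0.09185473] [-2.59524445  0.82502357  8.20590083] 14.925
```

```bash
sleep 3
```

View pics/m7.png

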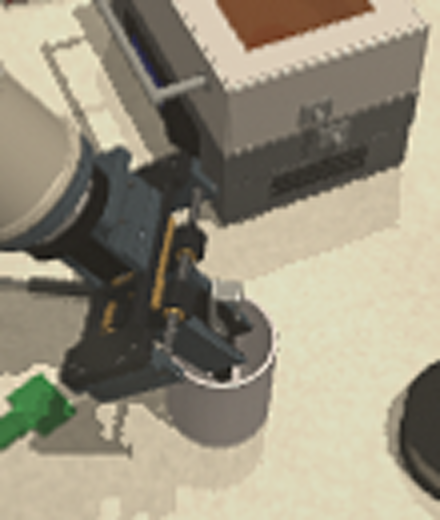

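Blade touched the floor at the expected height. I'll open only part way, because the fingers are inside the rim, and back off along the tool axis.

```bash
python3 - <<'E'
from h import *
R=ctrl.current_eef_rot();d=R[:,1];Z=np.array([0,0,1.])
ctrl.command_gripper(0.33);print(ctrl.current_grip_width(),ctrl.current_contact_force(),ctrl.current_t())
p=ctrl.current_tool_pos()
print(ctrl.move_l(p-.04*d,.06,contact_N=5),ctrl.current_contact_force())
s=ctrl.read_camera("side");a=crop(s,220,190,330,320,3)
p=ctrl.current_tool_pos();print(ctrl.move_l(p-.09*d,.15,contact_N=5),ctrl.current_contact_force(),ctrl.current_t(),ctrl.current_q())
s=ctrl.read_camera("side");b=crop(s,220,190,330,320,3)
cv2.imwrite("pics/m8.png",np.hstack([a,b]));cv2.imwrite("pics/side8.png",s);cv2.imwrite("pics/top8.png",ctrl.read_camera("top"))
E
```

```text
0.3284346274537511 [-0.03591408  0.25484713  0.35890938] 15.35
False [0.02581447 0.83487626 0.16907016]
False [ 0.51353971 -0.03376825  0.42292039] 16.9667 [-59.76937957  16.28537906 126.78215976  80.94090866  24.60536859
 -22.57040308]
```

```bash
sleep 4
```

```text
(no output)
```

View pics/m8.png

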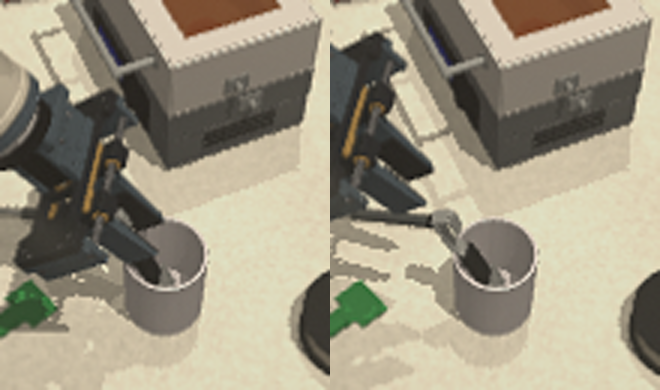

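View pics/top8.png

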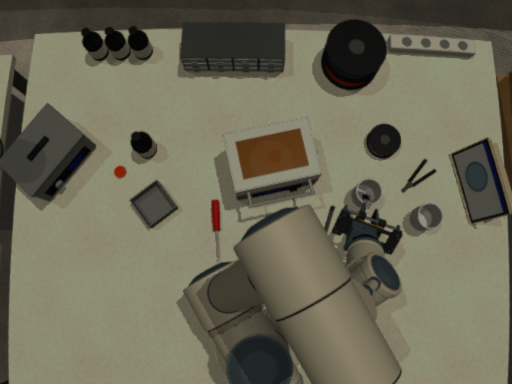

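The scraper stands blade down in the pot, leaning on the rim with its crook at side (256,262). The pot hasn't moved. Now planning the bar grasp.

```bash
python3 - <<'E'
from h import *
r=np.radians
for th in(40,45,50):
  for sg in(-1,1):
    R=R_vert(YAW,r(th),sg);d=R[:,1];print(th,sg)
    for b in(.12,.08,.04,0):
        q=ctrl.ik(barpos(0)+(.012-b)*d,R);print("back",b,None if q is None else q.round(0).tolist())
    for ph in(15,30,45,60,70):
        q=ctrl.ik(barpos(r(ph))+.012*d,R);print(ph,None if q is None else q.round(0).tolist())
E
```

```text
40 -1
back 0.12 [-73.0, 8.0, 143.0, 71.0, 54.0, 36.0]
back 0.08 [-63.0, 16.0, 145.0, 87.0, 48.0, 25.0]
back 0.04 [-54.0, 24.0, 145.0, 104.0, 47.0, 14.0]
back 0 [-47.0, 31.0, 144.0, 116.0, 48.0, 6.0]
15 [-42.0, 17.0, 137.0, 99.0, 40.0, 35.0]
30 [-36.0, 9.0, 129.0, 84.0, 35.0, 60.0]
45 [-29.0, 7.0, 121.0, 73.0, 32.0, 80.0]
60 [-23.0, 9.0, 113.0, 64.0, 30.0, 94.0]
70 [-19.0, 11.0, 108.0, 59.0, 29.0, 102.0]
40 1
back 0.12 [-73.0, 8.0, 143.0, 71.0, 54.0, -144.0]
back 0.08 [-63.0, 16.0, 145.0, 87.0, 48.0, -155.0]
back 0.04 [-54.0, 24.0, 145.0, 104.0, 47.0, -166.0]
back 0 [-47.0, 31.0, 144.0, 116.0, 48.0, -174.0]
15 [-42.0, 17.0, 137.0, 99.0, 40.0, -145.0]
30 [-36.0, 9.0, 129.0, 84.0, 35.0, -120.0]
45 [-29.0, 7.0, 121.0, 73.0, 32.0, -100.0]
60 [-23.0, 9.0, 113.0, 64.0, 30.0, -86.0]
70 [-19.0, 11.0, 108.0, 59.0, 29.0, -78.0]
45 -1
back 0.12 [-64.0, 2.0, 138.0, 64.0, 50.0, 55.0]
back 0.08 [-56.0, 10.0, 139.0, 78.0, 42.0, 45.0]
back 0.04 [-48.0, 17.0, 140.0, 94.0, 39.0, 33.0]
back 0 [-42.0, 24.0, 140.0, 109.0, 38.0, 21.0]
15 [-38.0, 13.0, 133.0, 86.0, 34.0, 53.0]
30 [-33.0, 7.0, 125.0, 69.0, 3
[... 682 characters left out ...]
, 136.0, 80.0, 33.0, 53.0]
back 0 [-38.0, 20.0, 136.0, 96.0, 30.0, 39.0]
15 [-35.0, 11.0, 129.0, 70.0, 30.0, 72.0]
30 [-30.0, 7.0, 121.0, 53.0, 33.0, 96.0]
45 [-24.0, 6.0, 113.0, 43.0, 35.0, 113.0]
60 [-19.0, 9.0, 105.0, 35.0, 37.0, 124.0]
70 [-16.0, 11.0, 100.0, 32.0, 37.0, 130.0]
50 1
back 0.12 [-55.0, -1.0, 133.0, 55.0, 47.0, -107.0]
back 0.08 [-49.0, 6.0, 135.0, 66.0, 38.0, -115.0]
back 0.04 [-43.0, 13.0, 136.0, 80.0, 33.0, -127.0]
back 0 [-38.0, 20.0, 136.0, 96.0, 30.0, -141.0]
15 [-35.0, 11.0, 129.0, 70.0, 30.0, -108.0]
30 [-30.0, 7.0, 121.0, 53.0, 33.0, -84.0]
45 [-24.0, 6.0, 113.0, 43.0, 35.0, -67.0]
60 [-19.0, 9.0, 105.0, 35.0, 37.0, -56.0]
70 [-16.0, 11.0, 100.0, 32.0, 37.0, -50.0]
```

```bash
python3 - <<'E'
from h import *
r=np.radians;Z=np.array([0,0,1.])
ctrl.move_l(ctrl.current_tool_pos()+.05*Z,.2)
R=R_vert(YAW,r(45),-1);d=R[:,1]
ctrl.goto(barpos(0)+(.012-.12)*d,R);print(ctrl.current_t())
ctrl.command_gripper(.38)
print(ctrl.move_l(barpos(0)+(.012-.05)*d,.12,contact_N=6),ctrl.current_t(),ctrl.current_contact_force())
for n in("top","side"): cv2.imwrite(f"pics/{n}9.png",ctrl.read_camera(n))
t=cv2.imread("pics/top9.png");s=cv2.imread("pics/side9.png")
cv2.imwrite("pics/m9.png",np.hstack([crop(t,220,110,350,260,3),crop(s,190,130,320,280,3)]))
E
```

```text
18.5333
False 19.575 [0.21154614 0.06589305 0.05868736]
```

```bash
sleep 4
```

```text
(no output)
```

View pics/m9.png

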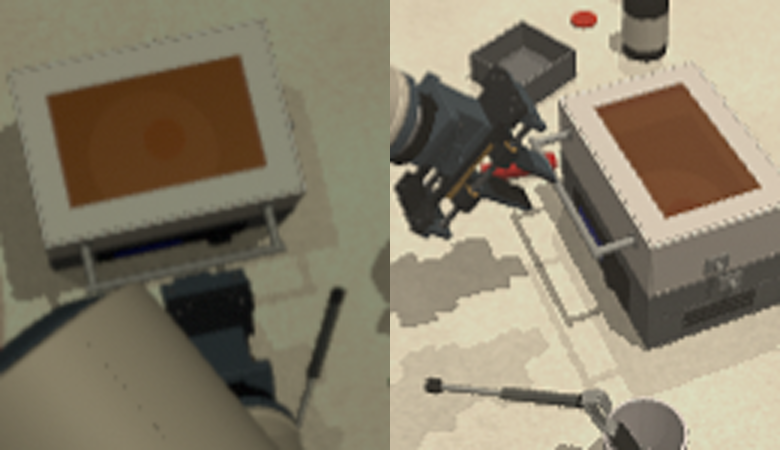

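The jaws are lined up with the bar's middle at about top (290,198). Closing in and gripping.

```bash
python3 - <<'E'
from h import *
r=np.radians
R=R_vert(YAW,r(45),-1);d=R[:,1]
print(ctrl.move_l(barpos(0)+.012*d,.06,contact_N=5),ctrl.current_tool_pos()-barpos(0)-.012*d,ctrl.current_contact_force())
ctrl.command_gripper(0.0);print(ctrl.current_grip_width()*91,ctrl.current_contact_force(),ctrl.current_wrist_torque(),ctrl.current_t())
for n in("top","side"): cv2.imwrite(f"pics/{n}10.png",ctrl.read_camera(n))
t=cv2.imread("pics/top10.png");s=cv2.imread("pics/side10.png")
cv2.imwrite("pics/m10.png",np.hstack([crop(t,220,110,350,260,3),crop(s,190,130,320,280,3)]))
E
```

```text
False [-1.34718133e-04 -7.51091026e-05  2.33804996e-04] [-0.15293232 -0.27008501  0.3364578 ]
9.309126064853007 [ 2.64913698  1.66381713 10.52508335] [ 0.55814314 -1.15411693  0.13828915] 21.1667
```

```bash
sleep 4
```

```text
(no output)
```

View pics/m10.png

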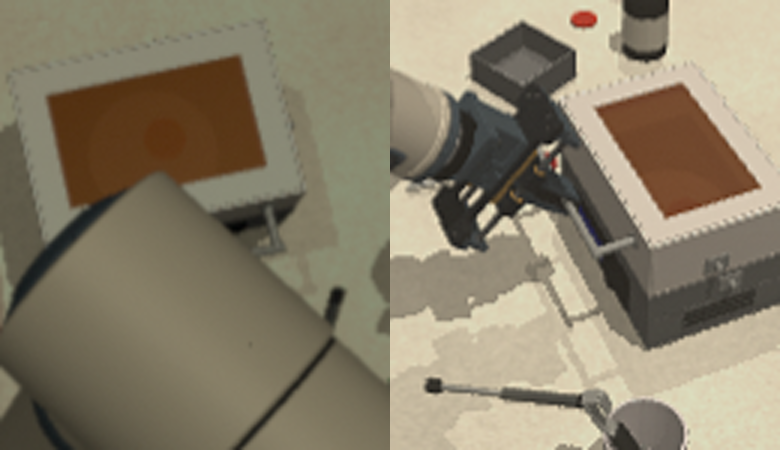

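```bash
python3 - <<'E'
from h import *
r=np.radians
p0=ctrl.current_tool_pos();np.save("p0.npy",p0)
f0=ctrl.current_contact_force()
for ph in range(5,51,5):
    c=ctrl.move_l(p0+barpos(r(ph))-barpos(0),.07,contact_N=25)
    f=ctrl.current_contact_force();a=np.arctan2(55,225)+r(ph)
    print(ph,c,"rad",round(f@(-np.cos(a)*ex)+f[2]*np.sin(a),1),"tan",round(f@(np.sin(a)*ex)+f[2]*np.cos(a),1),"lat",round(f@ey,1),round(ctrl.current_grip_width()*91,1),ctrl.current_t())
    if c: break
for n in("top","side"): cv2.imwrite(f"pics/{n}11.png",ctrl.read_camera(n))
E
```

```text
5 False rad 1.3 tan -4.3 lat -1.1 9.1 21.725
10 False rad 9.0 tan -3.7 lat -3.4 9.2 22.1667
15 False rad 8.9 tan -3.1 lat -3.2 9.2 22.6083
20 False rad 8.6 tan -2.9 lat -3.7 9.1 23.05
25 False rad 2.0 tan -3.1 lat -2.7 9.2 23.4917
30 False rad -2.7 tan -2.3 lat -4.0 9.3 23.9333
35 False rad -2.8 tan -1.8 lat -3.5 9.2 24.375
40 False rad -2.3 tan -2.1 lat -3.1 9.1 24.8167
45 False rad -1.4 tan -1.6 lat -3.7 9.2 25.2583
50 False rad -0.3 tan -1.3 lat -4.1 9.2 25.7
```

```bash
sleep 4
```

```text
(no output)
```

View pics/side11.png

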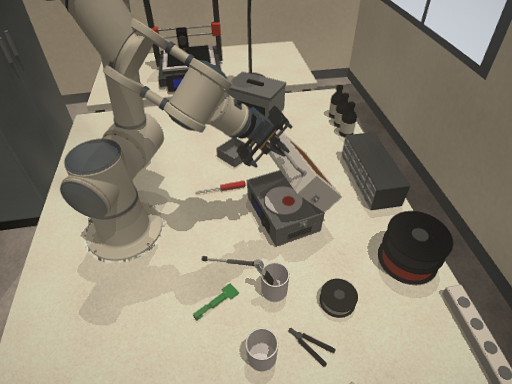

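View pics/top11.png

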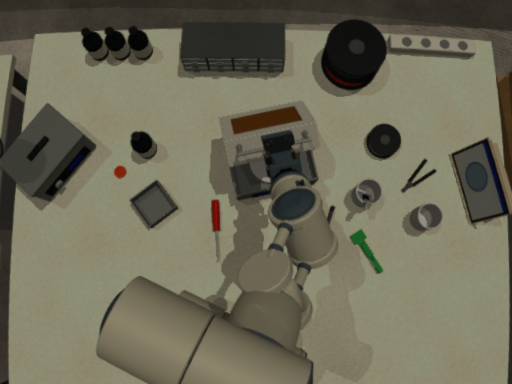

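At 50° the hold is steady with small forces. Now to 60°, then a camera check of the angle.

```bash
python3 - <<'E'
from h import *
r=np.radians
p0=np.load("p0.npy")
for ph in (55,60.1):
    c=ctrl.move_l(p0+barpos(r(ph))-barpos(0),.05,contact_N=25)
    ctrl.sleep(.3)
    f=ctrl.current_contact_force();a=np.arctan2(55,225)+r(ph)
    print(ph,c,"rad",round(f@(-np.cos(a)*ex)+f[2]*np.sin(a),1),"tan",round(f@(np.sin(a)*ex)+f[2]*np.cos(a),1),"lat",round(f@ey,1),round(ctrl.current_grip_width()*91,1),ctrl.current_t())
for n in("top","side"): cv2.imwrite(f"pics/{n}12.png",ctrl.read_camera(n))
t=cv2.imread("pics/top12.png");s=cv2.imread("pics/side12.png")
cv2.imwrite("pics/m12t.png",crop(t,210,90,330,210,5));cv2.imwrite("pics/m12s.png",crop(s,225,100,345,250,4))
# predicted hood points: rear-top/front-top corners, window plane
def hp(x,y,z,ph):
    c,s_=np.cos(ph),np.sin(ph)
    return HINGE+(c*x+s_*z)*ex+y*ey+(-s_*x+c*z)*np.array([0,0,1])
for ph in(55,60,65):
    P=[hp(x,y,.08,r(ph)) for x,y in((0,.13),(0,-.13),(-.18,-.13),(-.18,.13))]+[hp(-.225,y,.055,r(ph)) for y in(.1,-.1)]
    print(ph,"top",((proj("top",P)-[210,90])*5+2).round(0).tolist(),"side",((proj("side",P)-[225,100])*4+1.5).round(0).tolist())
E
```

```text
55 False rad -0.4 tan -1.2 lat -3.1 8.9 26.65
60.1 False rad -0.0 tan -1.1 lat -2.5 9.1 27.5083
55 top [[43.0, 134.0], [459.0, 48.0], [527.0, 132.0], [60.0, 229.0], [130.0, 288.0], [498.0, 211.0]] side [[322.0, 212.0], [470.0, 392.0], [382.0, 292.0], [230.0, 107.0], [196.0, 116.0], [310.0, 261.0]]
60 top [[43.0, 131.0], [457.0, 46.0], [520.0, 101.0], [53.0, 198.0], [122.0, 251.0], [491.0, 174.0]] side [[325.0, 216.0], [472.0, 395.0], [402.0, 283.0], [248.0, 100.0], [217.0, 104.0], [334.0, 247.0]]
65 top [[43.0, 129.0], [455.0, 44.0], [513.0, 72.0], [47.0, 168.0], [114.0, 213.0], [483.0, 137.0]] side [[327.0, 220.0], [475.0, 399.0], [423.0, 276.0], [266.0, 94.0], [239.0, 94.0], [358.0, 235.0]]
```

```bash
sleep 4
```

```text
(no output)
```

View pics/m12t.png

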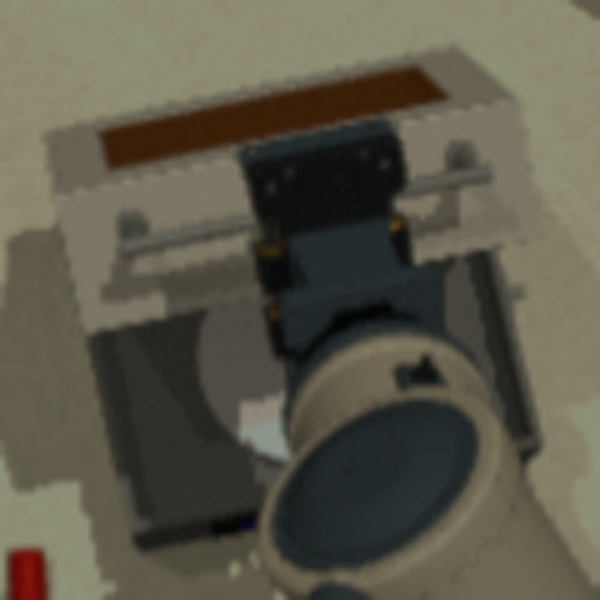

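View pics/m12s.png

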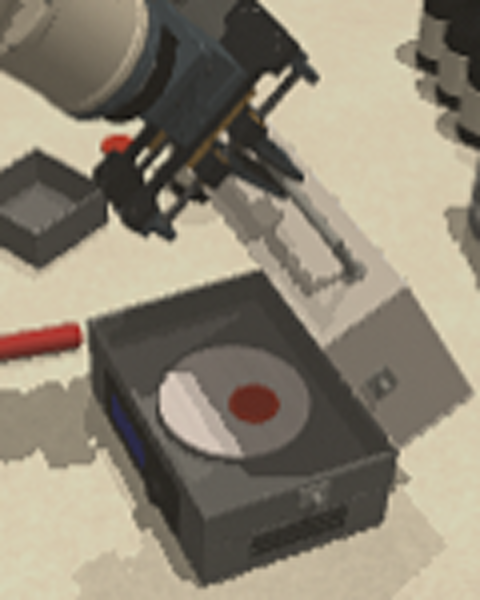

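Corner offsets in the top view match the 60° prediction: right pair 55 px against 55, left pair 68 against 67, where 5° would shift them about 28 px. One last check for stillness and for the other objects, then hand-in.

```bash
python3 - <<'E'
from h import *
ctrl.sleep(.8)
b={n:cv2.imread(f"pics/{n}12.png") for n in("top","side")}
a={n:ctrl.read_camera(n) for n in b}
hp=lambda im:im[95:170,215:330].astype(int)
print("hood region change",np.abs(hp(a["top"])-hp(b["top"])).mean(),np.abs(ctrl.current_dq()).max(),ctrl.current_contact_force(),ctrl.current_grip_width()*91,ctrl.current_t())
cv2.imwrite("pics/side13.png",a["side"]);cv2.imwrite("pics/top13.png",a["top"])
t0=cv2.imread("pics/top0.png");d=cv2.absdiff(t0,a["top"]).max(2)
for nm,(u,v,w) in dict(bin=(154,204,28),coin=(120,172,10),bottle=(143,145,16),spool=(383,141,22),cutters=(419,176,22),pot2=(427,217,18),pot=(368,194,16),stay=(325,235,22),driver=(217,230,32),green=(366,250,24)).items():
    print(nm,d[v-w:v+w,u-w:u+w].mean().round(1))
cv2.imwrite("pics/m13.png",crop(a["side"],180,230,340,380,4))
E
```

```text
hood region change 0.832231884057971 0.07101955929615243 [-0.78649183 -2.92806276 -1.07955356] 9.172615850149166 28.5083
bin 10.8
coin 13.3
bottle 8.1
spool 8.8
cutters 12.4
pot2 10.4
pot 15.7
stay 21.0
driver 19.4
green 9.0
```

```bash
sleep 4
```

```text
(no output)
```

View pics/m13.png

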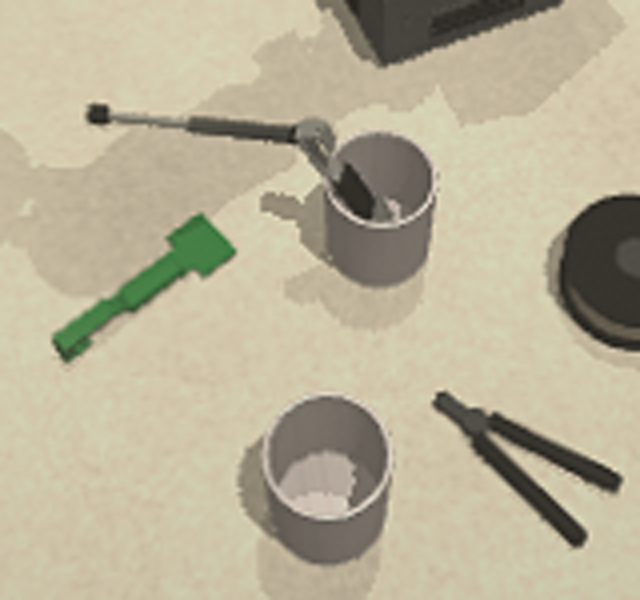

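View pics/top13.png

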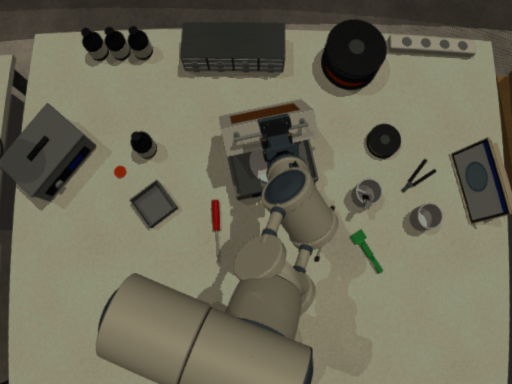

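The last pictures show the scraper standing in the nearer pot (side about (267,275)), the hood steady at 60°, and everything else at its starting pixels. The frame differences come from changed lighting and shadow.

```bash
python3 -c "
from bench import ctrl
print(ctrl.sign_off())"
```

```text
the job is handed in; nothing more can be done
None
```

I've handed the job in at about 28.5 s. The hood is held at its balance point with the bar in the gripper, and the steel scraper stands blade down in the nearer pot, leaning on the rim.

**Last checks:**
- **Hood angle:** the top view's corner offsets match 60° to within about half a degree. The side view only agrees roughly, reading between about 57° and 61°.
- **Steadiness:** over the last second the hood region barely changed and the joints were nearly still. The jaws were shut at 9.2 mm on the 10 mm bar. About 1 N remained along the swing and about 3 N sideways.
- **Everything else:** the pot and the other objects look unmoved by eye. My automatic before-and-after comparison couldn't confirm that, because the lighting and the arm's shadow had changed.

**One thing went wrong:** while lifting the scraper, the sloping finger edges came up under the bar. They pressed it with about 5 N and probably raised the hood by up to 1 cm. I eased forward slowly and the force faded out over the next centimetre. The pictures then showed the hood shut, with no sign that it had dropped.

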